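# Hold the bench-supply reset key turned

## Task

Reset the bench supply: draw the blue-headed key out of its wooden stand, push it all the way down into the keyway of the yellow reset station past the sticky pins, and only then turn it a quarter turn clockwise (seen from above) to its stop. The lock springs back, so keep gripping the key and finish while still holding it turned and fully in; do not press the red stop button on the station, and leave the battery, tape measure, mug and wood offcut where they are.

Things in the scene. Friction and masses are not known exactly. Their poses are not given: they have to be found in the camera images.
- key: Loose key, about 90 g, upright in its stand, blade down. Origin: centre of the underside of its round steel collar (26 mm across, 4 mm thick). z up along the key, x along the width of head and blade, y across their thickness. A half turn about z makes no difference. Under the collar a round neck, 6 mm across, 10 mm long, then the blade.
- key_head (a point): Middle of the grip on the key's head, 31 mm above the key's origin: flat blue plastic, 34 mm wide (x), 8 mm thick (y), from 4 to 48 mm above the key's origin. Grip it here across the 8 mm; fingertips 8 mm or more above the origin clear the collar.
- key_tip (a point): End of the key's blade, 35 mm below the key's origin. The steel blade is 16 mm wide (x), 6 mm thick (y), with a rounded tip 13 mm wide.
- stand: Fixed dark wooden block 80x70x45 mm (x, y, z), origin at the centre of its underside. The key stands in a slot 19x9 mm (long in x), 38 mm deep, in the middle of its top, collar resting on the top; a straight lift of 40 mm frees it.
- station: Fixed reset station: yellow box with a grey flat top, 100x170x60 mm (x, y, z), origin at the centre of its underside, steel feet on its two long sides. Its top carries the keyway 45 mm to +y of the centre and the red stop button 48 mm to -y of it.
- keyway (a point): Centre of the keyway's mouth on the station's flat top; axes as the station's, x along the slot. Slot 18 mm (x) by 8 mm (y), chamfered 2 mm, through the 6 mm top into the turning cylinder's slot of the same size. Two sprung pins, met 18 and 10 mm before the key is home, resist a straight push by 5 to 12 N; a 0.06 rad yaw wiggle eases them. Home: collar on the top, key origin at this point.
- cylinder (a joint): Angle of the lock cylinder, rad: 0 at rest, grows clockwise seen from above, stop at 1.6. A key turns only when fully in (its neck in the fixed top) and has about 0.13 rad of play, so turn it that much farther. A spring returns it to 0 when let go (0.02 N m at 0, 0.10 N m at the stop).
- green_mark (a point): Green mark on the station's top, 31 mm to -y of the keyway, beyond a steel ring of 21 mm radius: the line of the key's flat when turned a quarter. A white mark on the +x side shows its line when inserted.
- stop (a joint): Travel of the red stop button in m: 0 up, 0.006 fully pressed. A mushroom 32 mm across, to -y of the keyway on the station's top; not to be pressed.
- drill_battery: Bystander: black cordless-tool battery, 71x108x58 mm, origin at the centre of its underside.
- tape_measure: Bystander: yellow tape measure, 44x81x68 mm, origin at the centre of its underside.
- mug: Bystander: white dotted mug, 82x114x91 mm, origin at the centre of its underside.
- offcut_3: Bystander: maple offcut, 60x100x22 mm, origin at the centre of its underside.

How it is judged:
By the outcome, as a careful person would: the job done as asked, in the order asked, and still so for the second after the job is handed in, while the arm keeps its last pose, push and grip.
It also fails if it takes over 48 s, if anything falls off the work surface, if the arm or the gripper's body presses on something with over 40 N, if the wrist force passes 120 N, or if a joint passes its speed limit or range.

## Robot

A 6-joint arm with a two-finger parallel gripper is mounted at the origin on a cart in front of the work surface, level with it; the furniture and walls round the work are solid. World frame = base frame: x ahead of the robot, y to its left, z up, the work surface at z = 0. Lengths are in m, angles in rad, forces in N, time in s.
With the tool pointing down it reaches from about 0.225 to 0.875 m from the base axis. Payload 3.4 kg.
Tool frame: the origin (TCP) lies at the very end of the fingers, on their centre line; the grasp point (between the pads) lies 19 mm behind it (grasp_offset is the distance from the TCP to the grasp point, in m); y points along the fingers, z is the direction in which the jaws open and shut, and the axes are right-handed (so a half turn about y gives the same grasp; the last joint's range is limited). The gripper opens to 85 mm and grips with 20 to 120 N. Pads are 22 mm wide; open, the fingers measure 114 mm over their backs; the gripper's body (76 mm by 85 mm) begins 54 mm behind the grasp point. The pads swing forward as they close: fully open they stand 13 mm farther back than shut.
Start: joints at [1.079, 0.276, 1.505, -0, 1.361, -0.121], TCP at [0.208, 0.536, 0.231] pointing down, gripper open.
Joint ranges: [-2.89, 2.89], [-0.75, 2.08], [0.22, 2.7], [-1.18, 4.32], [0.11, 2.71], [-2.7, 2.7]. Speed limits (rad/s): [2.57, 2.57, 3.14, 3.14, 3.14, 3.14].

## Interface

Orientations are given as a unit quaternion [w, x, y, z].
In Python, from rig import get_state, get_image, sign_off, grasp_offset gives the robot as it stands.
- The arm moves only by the shell command python3 -m jog 'ROWS' [FORCE]. ROWS is JSON, one flat list of numbers, 7 for each row, row after row: the closure in counts, from 0 (fully open) to 255 (shut), then the shift along the tool's x, y, z in cm, then the turn, a rotation vector about the tool's x, y, z in units of 8 degrees (1.0 is 8 degrees). In form: [jaw, tx, ty, tz, rx, ry, rz, jaw, tx, ty, tz, rx, ry, rz, ...]. A call has 1 to 12 rows; each row is the pose to reach, as a shift and turn from the pose commanded when the call began, along the tool's axes at that moment; what a row does not reach only later rows make up. A row lasts 1/8 s, in which the tool goes at most 62.5 mm and 10.7 degrees, less where a joint would pass 70% of its speed; a pose out of reach is approached as far as the arm can. A call with a gripper value outside its range is refused whole. The fingers move at their own pace and stop on an object; FORCE is the grip in N (left out, the last holds). Time passes only in rows, so rows that repeat a pose let the fingers close. It gives the time, the measured TCP pose, the force and the opening at its end, in the units of the state.
- get_state(): the state, without advancing time (a new reading comes with each control period).
- get_image(name): name is "scene" or "top"; returns a dict with "color" (400x640x3 uint8, blue, green, red), "mtx" (3x3 intrinsics, pixels), "R" (3x3) and "t" (3): a world point X has camera coordinates R X + t. Camera axes: x right, y down, z forward; pixel columns grow to the right and rows downward; lengths in m; the calibration is good to about 2 mm. A picture is of the moment at which its call begins. There is no depth.
- sign_off(): hands the job in, once; it reports no verdict.
The state is a dict: "clock": time; "qpos": joint angles; "qd": joint speeds; "effort": joint torques, N m; "position": TCP position; "ee_rot": TCP orientation; "contact_force": force on the tool from outside, world axes, zero at the start; "moment": the same for the moment, N m; "width": finger opening in m.
Only numpy, scipy, OpenCV 4.12 (cv2) and the standard library are available. Lean on these libraries where they do the work, as an engineer would, in place of code of your own. Each camera call takes 0.05 s, during which the arm holds its last target.

## Working session

There is one attempt and no reset: what is moved stays moved. The work goes in short steps, Python scripts to look and compute and a shell command to move; the robot and the scene stay as the last step left them, time stands still between calls to the robot, and variables do not carry over. Pictures are saved under pics/ and viewed, and the job is handed in when it is done.

```bash
mkdir -p pics; python3 - <<'E'
from rig import *
import cv2
for k,v in get_state().items(): print(k,v)
print(grasp_offset)
for n in("scene","top"):
    d=get_image(n); cv2.imwrite(f"pics/{n}0.png",d["color"]); print(n,d["mtx"],d["R"],d["t"])
E
```

```text
clock 0.0
qpos [ 1.07903043e+00  2.76628350e-01  1.50614443e+00  4.12027394e-05
  1.36070585e+00 -1.20962869e-01]
qd [ 5.64540640e-05 -1.11060419e-03  2.97828600e-04  3.64250610e-04
  2.30051656e-03  1.49330228e-03]
effort [ 2.94785696e-04 -4.16778123e+01 -2.45807111e+01  6.38525648e-05
  1.08393375e-02  1.19807123e-05]
position [0.20807772 0.53546007 0.2304162 ]
ee_rot [-0.69435629  0.69561919 -0.13056652  0.13013716]
contact_force [-0.11721729  0.03496632  0.65669287]
moment [0.02547742 0.05852484 0.00377848]
width 0.08545185684607531
0.0187
scene [[398.2213453    0.         319.53604869]
 [  0.         398.2213453  200.96356139]
 [  0.           0.           1.        ]] [[-0.82380941 -0.56645318  0.02165294]
 [-0.2530244   0.33326255 -0.90824816]
 [ 0.50726395 -0.7537021  -0.4178713 ]] [0.50799755 0.13797458 0.75581176]
top [[493.71173219   0.         324.81959997]
 [  0.         493.71173219 203.1626701 ]
 [  0.           0.           1.        ]] [[ 6.76054618e-03 -9.99975813e-01  1.63335959e-03]
 [-9.93341403e-01 -6.90353517e-03 -1.15000864e-01]
 [ 1.15009358e-01 -8.45015056e-04 -9.93364049e-01]] [0.15680265 0.53008497 1.0794811 ]
```

View pics/scene0.png

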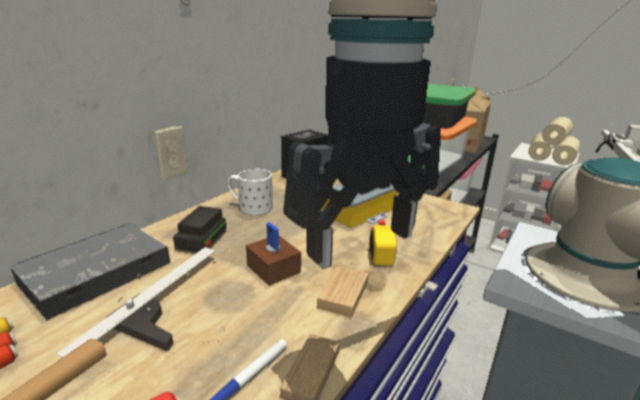

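View pics/top0.png

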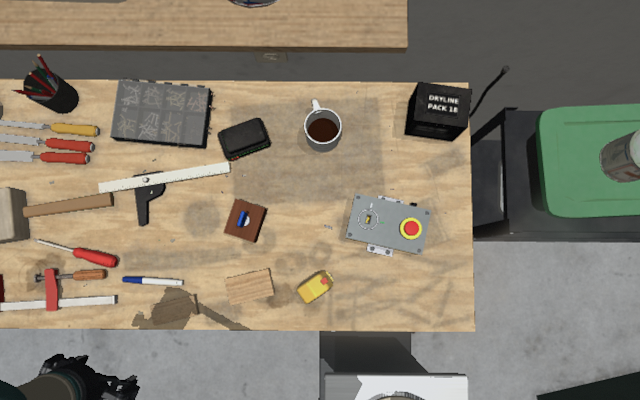

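The top view shows the key and stand at about (246,220), the station at (388,223), its keyway at (368,219) and the red button at (411,228). I'll zoom in on these.

```bash
python3 - <<'E'
import cv2,numpy as np
t=cv2.imread("pics/top0.png"); s=cv2.imread("pics/scene0.png")
a=cv2.resize(t[190:250,215:275],None,fx=6,fy=6,interpolation=cv2.INTER_CUBIC)
b=cv2.resize(t[185:260,340:440],None,fx=4.8,fy=4.8,interpolation=cv2.INTER_CUBIC)
b=cv2.resize(b,(432,360)) if 0 else b[:360]
cv2.imwrite("pics/z0.png",np.hstack([cv2.resize(a,(300,300)),cv2.resize(t[185:260,340:440],(400,300),interpolation=cv2.INTER_CUBIC)]))
c=s[215:285,235:305]; cv2.imwrite("pics/z1.png",cv2.resize(c,(490,490),interpolation=cv2.INTER_CUBIC))
E
```

```text
(no output)
```

View pics/z0.png

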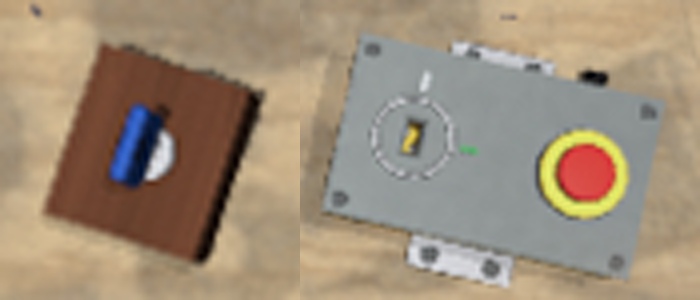

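View pics/z1.png

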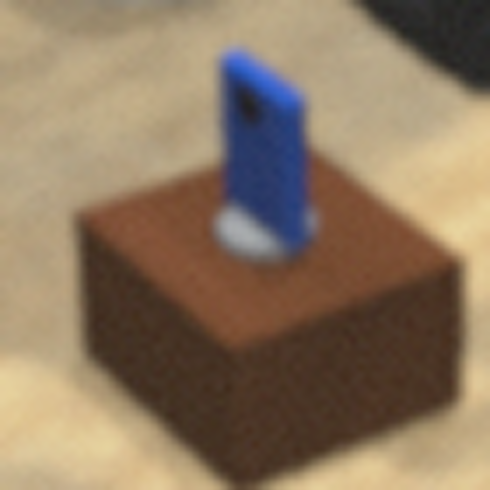

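The blue key head is at about (243,219) in the stand's slot. On the station, the white mark faces up-image (+x) and the green mark faces right (-y). Next I'll measure them.

```bash
cat > h.py <<'E'
import numpy as np,cv2
from rig import *
def ray(d,px,z):
    K,R,t=d["mtx"],d["R"],d["t"]; c=-R.T@t
    v=R.T@np.linalg.inv(K)@np.array([px[0],px[1],1.0]); return c+v*(z-c[2])/v[2]
def proj(d,X):
    p=d["mtx"]@(d["R"]@np.asarray(X,float)+d["t"]); return p[:2]/p[2]
def rectify(d,z,c,h,s):  # metric top-down patch: u=-y, v=-x
    g=lambda i,j:(c[0]+h-j*s,c[1]+h-i*s)
    n=int(2*h/s); src=np.float32([proj(d,(*g(i,j),z)) for i,j in((0,0),(n,0),(n,n),(0,n))])
    H=cv2.getPerspectiveTransform(src,np.float32([(0,0),(n,0),(n,n),(0,n)]))
    return cv2.warpPerspective(d["color"],H,(n,n),flags=cv2.INTER_CUBIC)
E
python3 - <<'E'
from h import *
d=get_image("top"); im=d["color"]; hsv=cv2.cvtColor(im,cv2.COLOR_BGR2HSV)
# stand top: world centre guess
def rep(name,m,z,roi):
    M=np.zeros_like(m); x0,y0,x1,y1=roi; M[y0:y1,x0:x1]=m[y0:y1,x0:x1]
    cs,_=cv2.findContours(M,cv2.RETR_EXTERNAL,cv2.CHAIN_APPROX_NONE); c=max(cs,key=cv2.contourArea)
    P=np.float32([ray(d,p,z)[:2] for p in c[:,0,:].astype(float)])
    (cx,cy),(w,h),a=cv2.minAreaRect(P*1000); mm=cv2.moments(c)
    print(name,"px area",cv2.contourArea(c),"rect mm",round(cx,1),round(cy,1),round(w,1),round(h,1),round(a,2)); return c
b,g,r=[im[...,i].astype(int) for i in range(3)]
blue=((b>r+50)&(b>g+30)).astype(np.uint8)*255
brown=((r>g+25)&(r>b+25)&(r<150)&(r>75)).astype(np.uint8)*255
grey=((abs(r-g)<22)&(abs(b-g)<22)&(g>105)&(g<190)).astype(np.uint8)*255
red=((r>g+90)&(r>b+90)).astype(np.uint8)*255
grn=((g>r+40)&(g>b+20)).astype(np.uint8)*255
R1=(215,190,275,250);R2=(335,185,440,262)
rep("blue@93",blue,.093,R1)
br=cv2.morphologyEx(brown,cv2.MORPH_CLOSE,np.ones((9,9)))
rep("stand@45",br,.045,R1)
rep("grey@60",cv2.morphologyEx(cv2.morphologyEx(grey,cv2.MORPH_OPEN,np.ones((3,3))),cv2.MORPH_CLOSE,np.ones((5,5))),.06,R2)
rep("red@80",red,.08,R2)
rep("green@60",grn,.06,(365,200,400,240))
print("guess keyway",ray(d,(368.5,219.5),.06))
v=np.zeros((400,640,3),np.uint8);v[...,0]=blue;v[...,1]=grey;v[...,2]=br
cv2.imwrite("pics/m0.png",cv2.resize(v[180:270,210:450],None,fx=3,fy=3))
k=rectify(d,.06,ray(d,(368.5,219.5),.06),.05,.0002)
s=rectify(d,.045,ray(d,(246,221),.045),.06,.00024)
cv2.imwrite("pics/k0.png",np.hstack([cv2.resize(k,(400,400)),cv2.resize(s,(400,400))]))
E
```

```text
blue@93 px area 43.0 rect mm 488.6 338.2 9.8 31.8 77.43
stand@45 px area 1080.0 rect mm 488.7 339.5 70.5 80.0 71.94
grey@60 px area 3648.5 rect mm 479.4 23.0 174.6 110.3 77.27
red@80 px area 140.0 rect mm 472.2 -23.9 28.4 29.0 44.78
green@60 px area 1.0 rect mm 485.1 36.7 7.5 2.1 71.85
guess keyway [0.49038836 0.06500026 0.06      ]
```

View pics/m0.png

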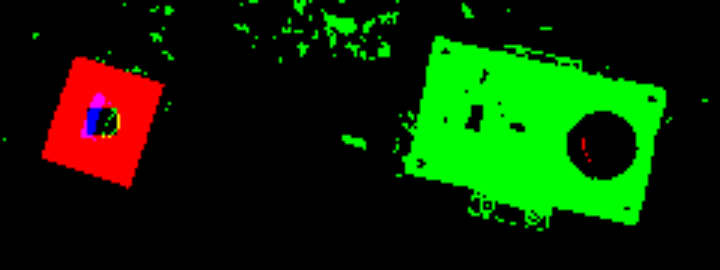

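View pics/k0.png

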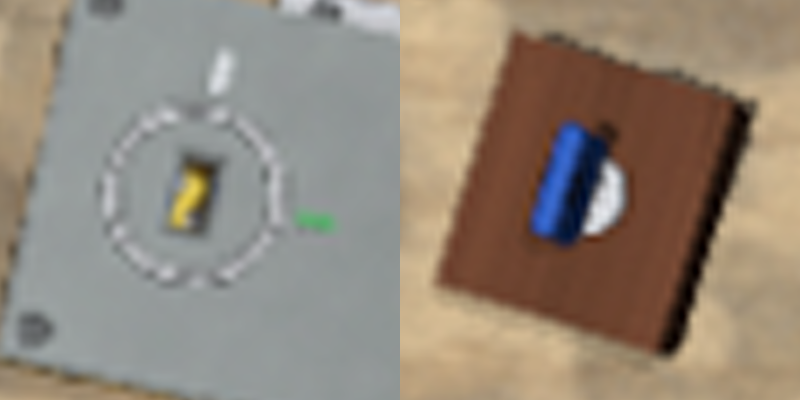

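```bash
python3 - <<'E'
from h import *
d=get_image("top")
def w2(c,h,s,p): return c[0]+h-p[1]*s, c[1]+h-p[0]*s
# ring fit
c=(.4919,.0668);h=.04;s=.0002
k=rectify(d,.06,c,h,s); g=k.astype(int)
n=g.shape[0]; yy,xx=np.mgrid[:n,:n]; br=g.sum(2); rr=np.hypot(xx-n/2,yy-n/2)*s*1000
m=(br>560)&(rr>17)&(rr<26); A=np.c_[xx[m],yy[m],np.ones(m.sum())]; sol=np.linalg.lstsq(A,-(xx[m]**2+yy[m]**2.),rcond=None)[0]
p=(-sol[0]/2,-sol[1]/2); print("ring",w2(c,h,s,p),"r",s*np.sqrt(p[0]**2+p[1]**2-sol[2]),m.sum())
P=p
for nm,m in(("white",(br>560)&(rr>27)&(rr<38)&(yy<n/2)),("green",(g[...,1]>g[...,2]+30)&(g[...,1]>g[...,0]+20)&(rr>26))):
    q=(xx[m].mean(),yy[m].mean()); print(nm,w2(c,h,s,q),"dist",np.hypot(q[0]-P[0],q[1]-P[1])*s,"ang",np.degrees(np.arctan2(-(q[0]-P[0]),-(q[1]-P[1]))),m.sum())
m=((g.max(2)-g.min(2)>50)|(br<270))&(rr<13); 
r=cv2.minAreaRect(np.c_[xx[m],yy[m]].astype(np.float32)); print("slot",w2(c,h,s,r[0]),np.array(r[1])*s,r[2], w2(c,h,s,(xx[m].mean(),yy[m].mean())))
# grey rect edges
k2=k
# key head at .093
c2=(.488,.339)
b=rectify(d,.093,c2,.04,s); B=b.astype(int); m=((B[...,0]>B[...,2]+35)&(B[...,0]>130))
m8=m.astype(np.uint8)
r=cv2.minAreaRect(np.c_[xx[m],yy[m]].astype(np.float32)); print("headtop",w2(c2,.04,s,r[0]),np.array(r[1])*s,r[2],m.sum())
e=np.c_[xx[m],yy[m]]; C=np.cov(e.T);ww,v=np.linalg.eigh(C); print("pca ang",np.degrees(np.arctan2(-v[0,1],-v[1,1])))
b[m]=(b[m]//2)+np.array([0,0,127],np.uint8)
f=rectify(d,.049,c2,.04,s)
cv2.imwrite("pics/k1.png",np.hstack([b,f]))
E
```

```text
ring (np.float64(0.4917692802006686), np.float64(0.06686275280794157)) r 0.020857427906723014 683
white (np.float64(0.5224539379474941), np.float64(0.05964677804295943)) dist 0.03152171494142846 ang -13.233540383023223 838
green (np.float64(0.48518909952606637), np.float64(0.036060284360189584)) dist 0.03149747355241632 ang -102.05856398230232 1055
slot (0.49173823242187503, 0.06634654846191407) [0.00896939 0.0181912 ] 14.620875358581543 (np.float64(0.49209120815138285), np.float64(0.06617927219796216))
headtop (0.4887997497558594, 0.339115869140625) [0.00720708 0.03221102] 17.52556800842285 5032
pca ang 162.4707847076188
```

View pics/k1.png

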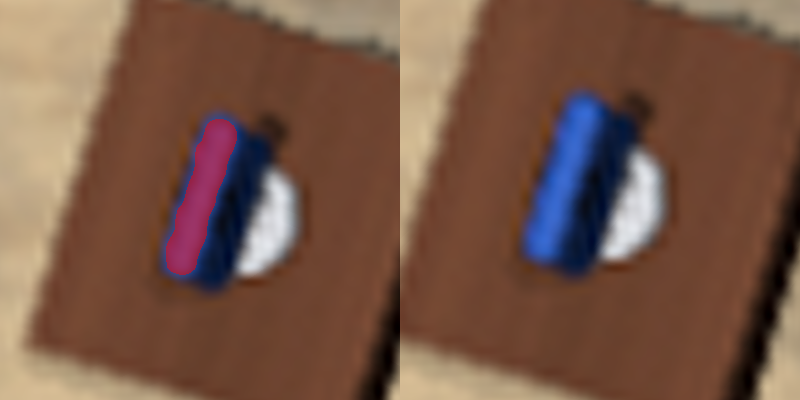

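```bash
python3 - <<'E'
from h import *
from scipy.spatial.transform import Rotation as Ro
s=get_state();q=s["ee_rot"];R=Ro.from_quat(np.r_[q[1:],q[0]]).as_matrix();print(R.round(4))
print("yaw tool z",np.degrees(np.arctan2(R[1,2],R[0,2])),"yaw tool x",np.degrees(np.arctan2(R[1,0],R[0,0])), np.degrees(s["qpos"]))
E
```

```text
[[ 9.321e-01 -5.000e-04  3.623e-01]
 [-3.623e-01 -9.000e-04  9.321e-01]
 [-1.000e-04 -1.000e+00 -1.000e-03]]
yaw tool z 68.75728400002086 yaw tool x -21.242722131450005 [ 6.18218336e+01  1.58333367e+01  8.62665875e+01 -1.31684117e-03
  7.79596940e+01 -6.93517201e+00]
```

```bash
cat >> h.py <<'E'
from scipy.spatial.transform import Rotation as Ro
def pose(s=None):
    s=s or get_state(); q=s["ee_rot"]; return np.array(s["position"]),Ro.from_quat(np.r_[q[1:],q[0]]).as_matrix()
def delta(X,yz):  # target TCP, yaw of tool z in deg, tool straight down
    p,R=pose(); a=np.radians(yz); z=np.array([np.cos(a),np.sin(a),0]); y=np.array([0,0,-1.]); T=np.c_[np.cross(y,z),y,z]
    print("t cm",(R.T@(np.array(X)-p)*100).round(3),"r",(np.degrees(Ro.from_matrix(R.T@T).as_rotvec())/8).round(3))
E
python3 -c "
from h import *
delta((.4888,.3391,.16),72.5)"
```

```text
t cm [33.273  7.083 -8.148] r [ 0.007 -0.468 -0.001]
```

```bash
python3 -m jog '[0,6,1,-1.5,0,-0.1,0, 0,12,2.5,-3,0,-0.2,0, 0,18,4,-4.5,0,-0.3,0, 0,24,5.5,-6,0,-0.4,0, 0,30,6.5,-7.4,0,-0.47,0, 0,33.27,7.08,-8.15,0,-0.47,0, 0,33.27,7.08,-8.15,0,-0.47,0, 0,33.27,7.08,-8.15,0,-0.47,0]' 100; python3 - <<'E'
from h import *
delta((.4888,.3391,.057),72.5); print(get_state()["position"])
d=get_image("scene"); cv2.imwrite("pics/s1.png",d["color"])
c=d["color"][170:300,180:420]; cv2.imwrite("pics/s1z.png",cv2.resize(c,None,fx=3,fy=3,interpolation=cv2.INTER_CUBIC))
E
```

```text
clock: 1.2
position: [0.4883, 0.3396, 0.1603]
ee_rot: [0.699, -0.699, 0.108, -0.107]
contact_force: [-0.0, 0.1, 1.1]
width: 0.0855
t cm [ 0.078 10.331 -0.031] r [ 0.001 -0.001 -0.009]
[0.48828259 0.33960425 0.16030783]
```

View pics/s1z.png

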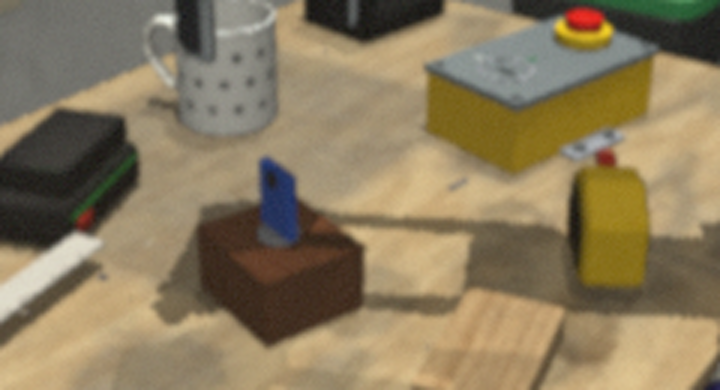

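The scene view is clear: key upright at about (272,238), station keyway area at (348,192), and a finger at (245,180). I'll check the TCP projection in the full picture.

```bash
python3 - <<'E'
from h import *
d=get_image("scene"); print(proj(d,(.4883,.3396,.16)),proj(d,(.4888,.3391,.093)), proj(d,(.4918,.0668,.06)))
k=rectify(d,.06,(.4918,.0668),.045,.00025); n=360
cv2.circle(k,(180,180),84,(0,0,255),1); cv2.imwrite("pics/s2.png",k)
h=d["color"][200:290,230:310]; blue=(h[...,0].astype(int)>h[...,2].astype(int)+40)
ys,xs=np.nonzero(blue); print("blue px",xs.min()+230,xs.max()+230,ys.min()+200,ys.max()+200, xs.mean()+230,ys.mean()+200)
e=.017*np.array([np.cos(np.radians(-17.5)),np.sin(np.radians(-17.5))])
for z in(.049,.093):
  for sg in(-1,1): print(proj(d,(.4888+sg*e[0],.3391+sg*e[1],z)))
E
```

```text
[270.87864124 190.59636217] [271.95572437 225.0136504 ] [347.93301581 192.95696087]
blue px 267 278 223 249 272.8848167539267 237.13612565445027
[277.66612819 250.27033382]
[267.77116368 242.40978283]
[277.10615495 228.74624041]
[266.97774592 221.40603889]
```

View pics/s1.png

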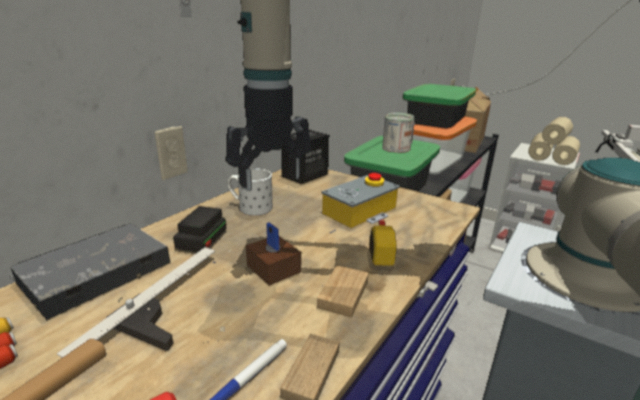

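View pics/s2.png

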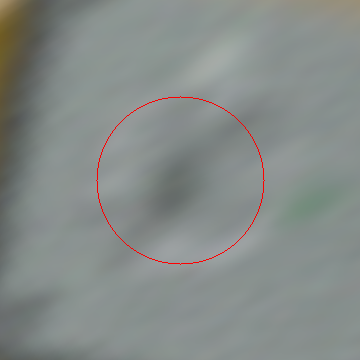

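The two views agree to within about a pixel. Descending and gripping now.

```bash
python3 -m jog '[0,0.04,2,0,0,0,0, 0,0.08,4,-0.03,0,0,0, 0,0.08,6,-0.03,0,0,0, 0,0.08,8,-0.03,0,0,0, 0,0.08,9.5,-0.03,0,0,0, 0,0.08,10.3,-0.03,0,0,0, 0,0.08,10.3,-0.03,0,0,0, 0,0.08,10.3,-0.03,0,0,0]' 100; python3 - <<'E'
from h import *
d=get_image("scene");c=d["color"][160:290,200:360]; cv2.imwrite("pics/s3.png",cv2.resize(c,None,fx=4,fy=4,interpolation=cv2.INTER_CUBIC))
E
```

```text
clock: 2.3
position: [0.4901, 0.3393, 0.0582]
ee_rot: [0.699, -0.699, 0.107, -0.108]
contact_force: [0.3, -0.1, -0.7]
width: 0.0849
```

View pics/s3.png

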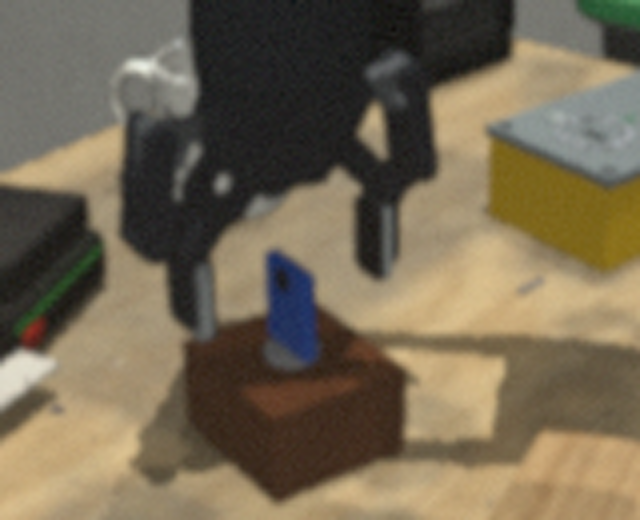

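```bash
python3 - <<'E'
from h import *
d=get_image("scene")
for sg in(1,-1):
  for z in(.058,.071): print(sg,z,(proj(d,(.4901+sg*.0425*.3,.3393+sg*.0425*.954,z))-[200,160])*4)
E
```

```text
1 0.058 [204.8476533  356.38201823]
1 0.071 [203.35648626 330.82308607]
-1 0.058 [364.88760595 300.21238234]
-1 0.071 [364.66305296 275.90004476]
```

The open tips sit about 13 mm above the TCP, as specified, so closing will bring them to the right height.

```bash
python3 -m jog '[120,0,0,0,0,0,0, 180,0,0,0,0,0,0, 220,0,0,0,0,0,0, 255,0,0,0,0,0,0, 255,0,0,0,0,0,0, 255,0,0,0,0,0,0, 255,0,0,0,0,0,0, 255,0,0,0,0,0,0, 255,0,0,0,0,0,0, 255,0,0,0,0,0,0]' 80; python3 - <<'E'
from h import *
d=get_image("scene");c=d["color"][160:290,200:360]; cv2.imwrite("pics/s4.png",cv2.resize(c,None,fx=4,fy=4,interpolation=cv2.INTER_CUBIC))
s=get_state();print(s["width"],s["contact_force"],s["moment"],s["position"])
E
```

```text
clock: 3.65
position: [0.4897, 0.339, 0.0576]
ee_rot: [0.699, -0.699, 0.107, -0.108]
contact_force: [0.1, 0.6, 1.3]
width: 0.0066
0.007089473813616543 [ 1.66041653 -0.93938427  2.04020009] [-0.02808194 -0.01946437  0.02700048] [0.48973888 0.33897564 0.05762922]
```

View pics/s4.png

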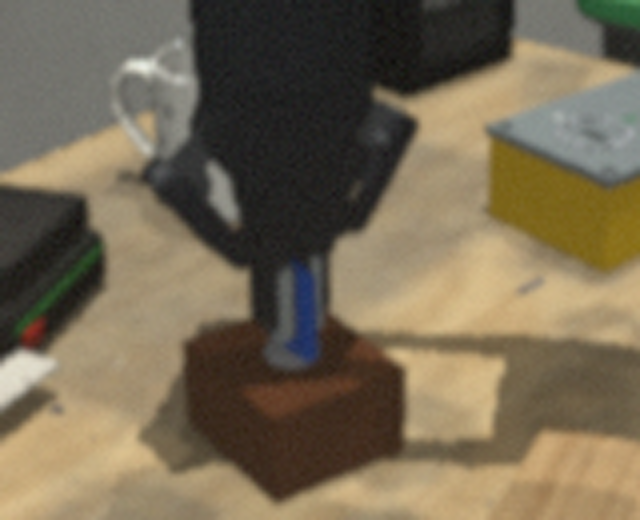

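```bash
python3 -m jog '[255,0,-0.5,0,0,0,0, 255,0,-1.5,0,0,0,0, 255,0,-2.5,0,0,0,0, 255,0,-4,0,0,0,0, 255,0,-5.5,0,0,0,0, 255,0,-7,0,0,0,0, 255,0,-8.5,0,0,0,0, 255,0,-9.5,0,0,0,0, 255,0,-9.5,0,0,0,0, 255,0,-9.5,0,0,0,0]' 80; python3 - <<'E'
from h import *
d=get_image("scene");c=d["color"][120:290,200:380]; cv2.imwrite("pics/s5.png",cv2.resize(c,None,fx=3.5,fy=3.5,interpolation=cv2.INTER_CUBIC))
p,R=pose();print(p,R.round(4))
K=(.4918+.0009,.0668,.15)  # TCP is .9 mm +x of head centre
delta(K,77.3)
E
```

```text
clock: 4.95
position: [0.4892, 0.3387, 0.152]
ee_rot: [-0.699, 0.699, -0.108, 0.107]
contact_force: [-0.8, 0.4, -1.0]
width: 0.0072
[0.48914101 0.33865488 0.15181896] [[ 9.538e-01 -1.300e-03  3.005e-01]
 [-3.005e-01 -6.000e-04  9.538e-01]
 [-1.100e-03 -1.000e+00 -1.000e-03]]
t cm [  8.509   0.198 -25.822] r [ 0.007 -0.598 -0.008]
```

View pics/s5.png

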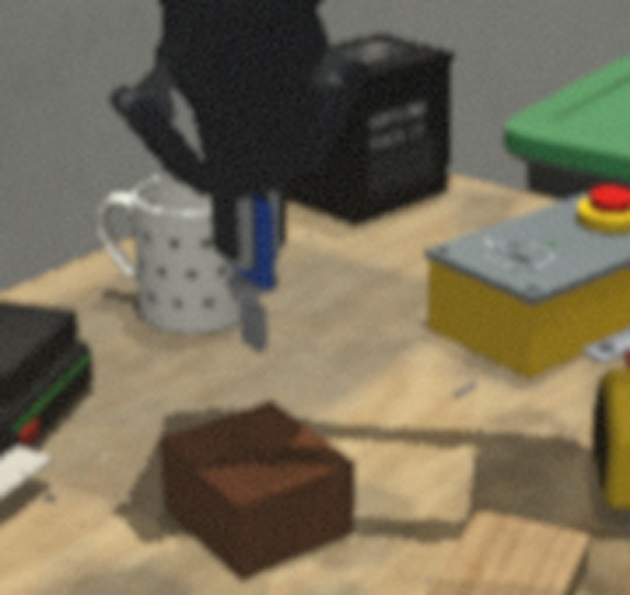

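The key is out of the stand and hanging straight in the gripper. Moving it over the keyway.

```bash
python3 -m jog '[255,1.5,0,-4.5,0,-0.1,0, 255,3.2,0,-9.5,0,-0.2,0, 255,4.9,0,-14.5,0,-0.35,0, 255,6.5,0,-19.5,0,-0.5,0, 255,7.7,0,-23.5,0,-0.6,0, 255,8.5,0,-25.8,0,-0.6,0, 255,8.5,0,-25.8,0,-0.6,0, 255,8.5,0,-25.8,0,-0.6,0, 255,8.5,0,-25.8,0,-0.6,0]' 80; python3 - <<'E'
from h import *
d=get_image("scene");c=d["color"][120:240,280:420]; cv2.imwrite("pics/s6.png",cv2.resize(c,None,fx=5,fy=5,interpolation=cv2.INTER_CUBIC))
p,R=pose();print(p,get_state()["contact_force"])
delta((.4927,.0668,.115),77.3)
t=p[:2]-[.0009,-.0001]; a=np.radians(-12.7);e=np.array([np.cos(a),np.sin(a)])*.0065
for sg in(-1,1): print("tip exp",(proj(d,(t[0]+sg*e[0],t[1]+sg*e[1],p[2]-.0476))-[280,120])*5)
for n,q,z in(("tipmid",t,p[2]-.0476),("colmid",t,p[2]-.0126)): print(n,(proj(d,(*q,z))-[280,120])*5)
E
```

```text
clock: 6.12
position: [0.493, 0.0683, 0.1523]
ee_rot: [0.703, -0.703, 0.078, -0.078]
contact_force: [-0.3, -0.7, -1.0]
width: 0.0072
[0.49305708 0.06826543 0.15236933] [-0.54354752  0.11382235 -1.49739563]
t cm [-2.000e-03  3.737e+00 -1.520e-01] r [-0.002  0.012 -0.002]
tip exp [352.66462578 279.87051292]
tip exp [331.98607547 271.98309503]
tipmid [342.27657603 275.90819989]
colmid [346.32306137 203.12465558]
```

View pics/s6.png

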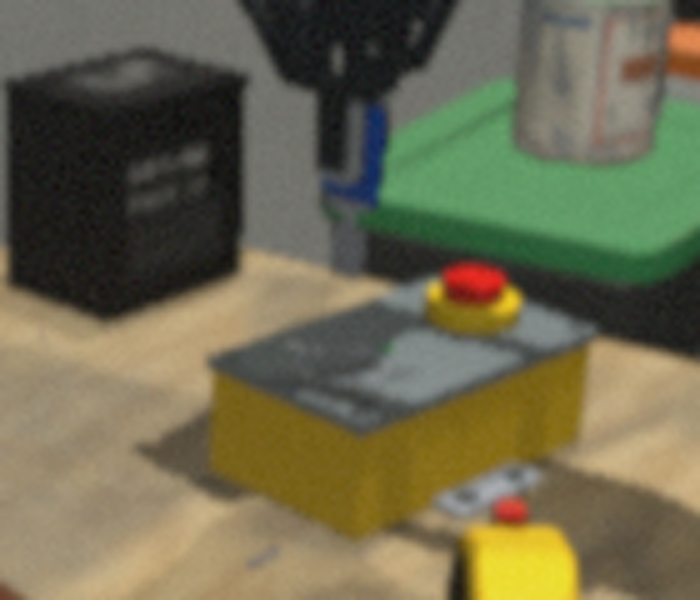

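```bash
python3 -m jog '[255,0,1,-0.1,0,0,0, 255,0,2,-0.15,0,0,0, 255,0,3,-0.15,0,0,0, 255,0,3.7,-0.15,0,0,0, 255,0,3.7,-0.15,0,0,0, 255,0,3.7,-0.15,0,0,0, 255,0,3.7,-0.15,0,0,0]' 80; python3 - <<'E'
from h import *
p,R=pose();print(p,R.round(4).tolist(),get_state()["contact_force"])
delta((.4927,.0667,.104),77.2)
d=get_image("scene");c=d["color"][140:220,310:400]; cv2.imwrite("pics/s7.png",cv2.resize(c,None,fx=7,fy=7,interpolation=cv2.INTER_CUBIC))
d=get_image("top");c=d["color"][185:260,330:440]; cv2.imwrite("pics/t7.png",cv2.resize(c,None,fx=6,fy=6,interpolation=cv2.INTER_CUBIC))
E
```

```text
clock: 7.05
position: [0.4932, 0.0658, 0.1159]
ee_rot: [0.703, -0.703, 0.078, -0.078]
contact_force: [0.1, -0.0, -0.6]
width: 0.0071
[0.49319837 0.06581437 0.11587062] [[0.9756, 0.0009, 0.2196], [-0.2196, 0.0001, 0.9756], [0.0009, -1.0, 0.0003]] [ 0.0612847  -0.02480953 -0.55271147]
t cm [-0.069  1.187  0.075] r [-0.002  0.014  0.006]
```

View pics/s7.png

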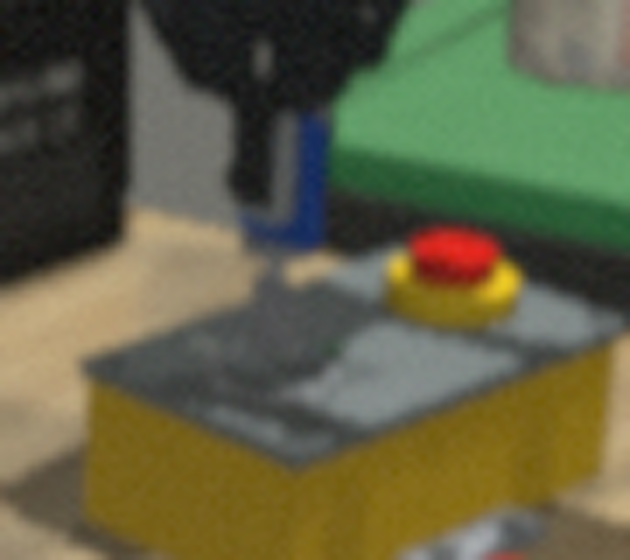

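View pics/t7.png

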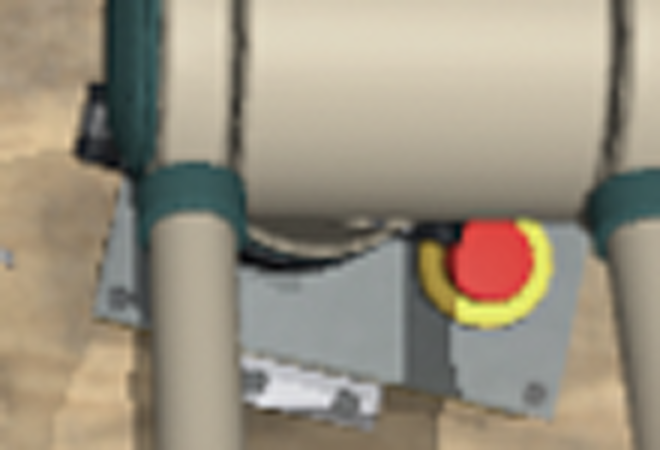

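```bash
python3 - <<'E'
from h import *
L=[]
for i in range(6): get_image("scene"); L.append(np.r_[pose()[0],get_state()["contact_force"]])
print(np.array(L).round(4)); print(np.mean(L,0).round(4))
E
```

```text
[[ 0.493   0.0658  0.1158 -0.6567  0.6091 -1.4609]
 [ 0.493   0.0658  0.1157  0.1192  0.5067 -1.0688]
 [ 0.4929  0.0658  0.1157  0.3609  0.5631 -1.401 ]
 [ 0.4929  0.0658  0.1156 -0.1861 -0.4698  0.1321]
 [ 0.4929  0.0658  0.1156 -1.1226  0.6218 -1.6526]
 [ 0.4929  0.0658  0.1156 -0.1253  0.0722 -1.0453]]
[ 0.4929  0.0658  0.1157 -0.2684  0.3172 -1.0828]
```

```bash
python3 -m jog '[255,-0.03,0.2,0.08,0,0,0, 255,-0.03,0.4,0.08,0,0,0, 255,-0.03,0.6,0.08,0,0,0, 255,-0.03,0.8,0.08,0,0,0, 255,-0.03,1.0,0.08,0,0,0, 255,-0.03,1.2,0.08,0,0,0, 255,-0.03,1.2,0.08,0,0,0, 255,-0.03,1.2,0.08,0,0,0]' 80; python3 - <<'E'
from h import *
L=[]
for i in range(5): get_image("scene"); L.append(np.r_[pose()[0],get_state()["contact_force"]])
print(np.array(L).round(4)[-1]); print(np.mean(L,0).round(4)); delta((.4927,.0667,.098),77.2)
E
```

```text
clock: 8.45
position: [0.4928, 0.0667, 0.1035]
ee_rot: [0.703, -0.703, 0.078, -0.078]
contact_force: [-0.1, -0.3, -1.9]
width: 0.0073
[ 0.4928  0.0667  0.1036 -0.0932 -0.4788 -2.1827]
[ 0.4928  0.0667  0.1036  0.1348 -0.1974 -1.3593]
t cm [-0.009  0.558  0.   ] r [-0.001  0.014  0.002]
```

No contact with the tip about 4 mm below the mouth. Continuing to just above the first pin.

```bash
python3 -m jog '[255,0,0.2,0,0,0,0, 255,0,0.4,0,0,0,0, 255,0,0.6,0,0,0,0, 255,0,0.8,0,0,0,0, 255,0,1.0,0,0,0,0, 255,0,1.0,0,0,0,0]' 80; python3 - <<'E'
from h import *
L=[]
for i in range(4): get_image("scene"); L.append(np.r_[pose()[0],get_state()["contact_force"],get_state()["moment"]])
print(np.array(L).round(4)[-1]); print(np.mean(L,0).round(4)); delta((.4927,.0667,.098),77.2)
E
```

```text
clock: 9.45
position: [0.4926, 0.0667, 0.0933]
ee_rot: [0.703, -0.703, 0.078, -0.078]
contact_force: [-0.4, -0.1, -0.7]
width: 0.0072
[ 0.4928  0.0667  0.0936  0.4737 -0.8004 -0.3201  0.0455  0.0096 -0.0345]
[ 0.4928  0.0667  0.0935 -0.0309 -0.4975 -0.5835 -0.0102 -0.0051  0.0147]
t cm [-0.008 -0.444  0.001] r [-0.001  0.014  0.001]
```

```bash
python3 -m jog '[255,0,0.2,0,0,0.43,0, 255,0,0.35,0,0,-0.43,0, 255,0,0.45,0,0,0.43,0, 255,0,0.55,0,0,-0.43,0, 255,0,0.65,0,0,0.43,0, 255,0,0.75,0,0,-0.43,0, 255,0,0.85,0,0,0.43,0, 255,0,0.95,0,0,-0.43,0, 255,0,1.05,0,0,0.43,0, 255,0,1.05,0,0,0,0]' 80; python3 - <<'E'
from h import *
L=[]
for i in range(4): get_image("scene"); L.append(np.r_[pose()[0],get_state()["contact_force"],get_state()["moment"]])
print(np.array(L).round(4)[-1]); print(np.mean(L,0).round(4)); delta((.4927,.0667,.0726),77.2)
E
```

```text
clock: 10.9
position: [0.4932, 0.0659, 0.0834]
ee_rot: [-0.702, 0.703, -0.077, 0.078]
contact_force: [0.7, -2.3, -0.7]
width: 0.0073
[ 0.4932  0.0659  0.0833 -0.5837 -3.3603  1.4313 -0.8302 -0.0311 -0.0136]
[ 0.4932  0.0659  0.0834  0.3296 -3.1774  1.1204 -0.7187 -0.0318 -0.0044]
t cm [-0.068  1.073  0.066] r [0.008 0.012 0.01 ]
```

```bash
python3 - <<'E'
from h import *
d=get_image("scene");c=d["color"][140:220,310:400]; cv2.imwrite("pics/s8.png",cv2.resize(c,None,fx=7,fy=7,interpolation=cv2.INTER_CUBIC))
E
```

```text
(no output)
```

View pics/s8.png

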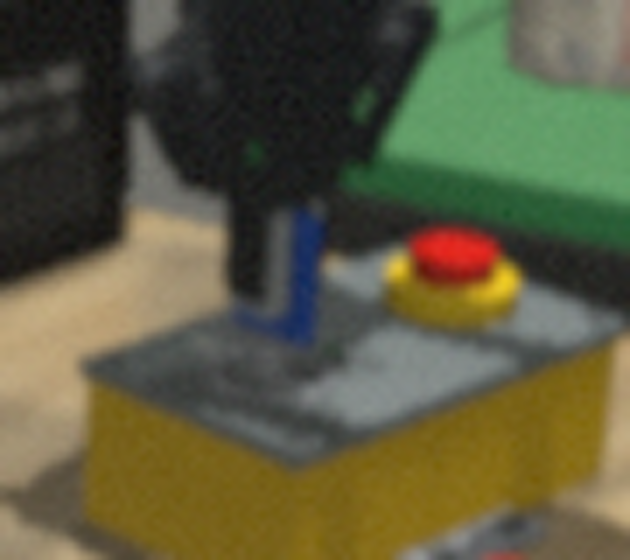

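The key is about 10 mm from home and hasn't slipped in the fingers. Pushing on past the second pin.

```bash
python3 -m jog '[255,-0.02,0.15,0.03,0,0.43,0, 255,-0.03,0.3,0.04,0,-0.43,0, 255,-0.03,0.4,0.04,0,0.43,0, 255,-0.03,0.5,0.04,0,-0.43,0, 255,-0.03,0.6,0.04,0,0.43,0, 255,-0.03,0.7,0.04,0,-0.43,0, 255,-0.03,0.8,0.04,0,0.43,0, 255,-0.03,0.9,0.04,0,-0.43,0, 255,-0.03,0.95,0.04,0,0.3,0, 255,-0.03,1.0,0.04,0,0,0, 255,-0.03,1.0,0.04,0,0,0]' 80; python3 - <<'E'
from h import *
L=[]
for i in range(4): get_image("scene"); L.append(np.r_[pose()[0],get_state()["contact_force"],get_state()["moment"]])
print(np.array(L).round(4)[-1]); print(np.mean(L,0).round(4)); delta((.4927,.0667,.0726),77.2)
E
```

```text
clock: 12.52
position: [0.4929, 0.0675, 0.0735]
ee_rot: [0.703, -0.702, 0.078, -0.079]
contact_force: [0.2, -1.1, 3.9]
width: 0.0072
[ 4.9290e-01  6.7500e-02  7.3400e-02  4.2650e-01  2.4900e-01  4.8833e+00
  2.1500e-02  4.4000e-03 -7.2000e-02]
[ 4.9290e-01  6.7500e-02  7.3400e-02  3.8140e-01 -5.7280e-01  4.3094e+00
 -1.0800e-02 -3.3000e-03 -5.3800e-02]
t cm [-0.005  0.078 -0.081] r [-0.007  0.009  0.006]
```

Almost home. I'll press until the collar seats and the vertical force rises.

```bash
python3 -m jog '[255,0,0.05,-0.02,0,0.3,0, 255,0,0.1,-0.03,0,-0.3,0, 255,0,0.15,-0.03,0,0.2,0, 255,0,0.2,-0.03,0,0,0, 255,0,0.2,-0.03,0,0,0, 255,0,0.2,-0.03,0,0,0]' 80; python3 - <<'E'
from h import *
L=[]
for i in range(4): get_image("scene"); L.append(np.r_[pose()[0],get_state()["contact_force"],get_state()["moment"]])
print(np.array(L).round(4)[-1]); print(np.mean(L,0).round(4)); delta((.4927,.0667,.0726),77.2)
d=get_image("scene");c=d["color"][140:220,310:400]; cv2.imwrite("pics/s9.png",cv2.resize(c,None,fx=7,fy=7,interpolation=cv2.INTER_CUBIC))
E
```

```text
clock: 13.48
position: [0.4931, 0.0671, 0.0726]
ee_rot: [0.703, -0.702, 0.078, -0.079]
contact_force: [-1.2, -0.3, 13.8]
width: 0.0073
[ 0.4931  0.0671  0.0725 -2.022  -0.3202 14.0055 -0.0548  0.4049 -0.02  ]
[ 0.4931  0.0671  0.0725 -1.4114 -0.6695 13.6766 -0.0639  0.4175 -0.0271]
t cm [-0.031 -0.006 -0.051] r [-0.007  0.01   0.013]
```

View pics/s9.png

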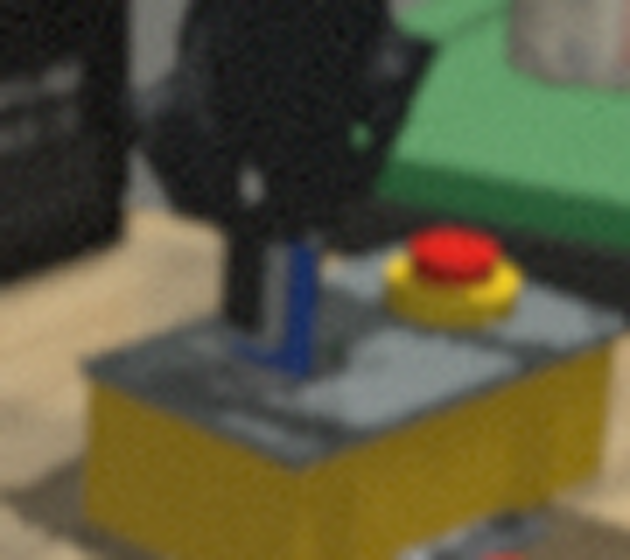

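```bash
python3 -m jog '[255,-0.03,0.05,-0.03,0,0.3,0, 255,-0.03,0.1,-0.03,0,-0.3,0, 255,-0.03,0.1,-0.03,0,0,0, 255,-0.03,0.1,-0.03,0,0,0]' 80; python3 - <<'E'
from h import *
L=[]
for i in range(4): get_image("scene"); L.append(np.r_[pose()[0],get_state()["contact_force"],get_state()["moment"]])
print(np.array(L).round(4)[-1]); print(np.mean(L,0).round(4)); delta((.4927,.0667,.0726),77.2)
E
```

```text
clock: 14.22
position: [0.4934, 0.067, 0.0725]
ee_rot: [0.703, -0.702, 0.077, -0.08]
contact_force: [-3.0, -0.0, 19.3]
width: 0.007
[ 0.4934  0.067   0.0725 -2.3673  0.7314 19.4533  0.0742  0.5687 -0.0613]
[ 4.9340e-01  6.7000e-02  7.2500e-02 -3.0591e+00  4.2610e-01  1.9240e+01
  1.8400e-02  5.5650e-01 -6.4800e-02]
t cm [-0.062 -0.007 -0.045] r [-0.011  0.009  0.024]
```

The key is seated: z stays at 0.0725 as expected while the force climbs to 19 N. Now the clockwise turn.

```bash
python3 -m jog '[255,0,0,-0.02,0,1,0, 255,0,0,-0.03,0,2,0, 255,-0.01,0,-0.05,0,3,0, 255,-0.02,0,-0.06,0,4,0, 255,-0.03,0,-0.07,0,5,0, 255,-0.04,0,-0.08,0,6,0, 255,-0.05,0,-0.09,0,7,0, 255,-0.06,0,-0.1,0,8,0, 255,-0.07,0,-0.11,0,9,0, 255,-0.08,0,-0.12,0,10,0, 255,-0.09,0,-0.12,0,11,0, 255,-0.1,0,-0.12,0,11.5,0]' 80; python3 - <<'E'
from h import *
L=[]
for i in range(4): get_image("scene"); L.append(np.r_[pose()[0],get_state()["contact_force"],get_state()["moment"]])
print(np.array(L).round(4)[-1]); print(np.mean(L,0).round(4)); delta((.4918,.0662,.0726),77.2-99)
s=get_state();p,R=pose();print("yawz",np.degrees(np.arctan2(R[1,2],R[0,2])),s["width"])
d=get_image("scene");c=d["color"][140:220,310:400]; cv2.imwrite("pics/s10.png",cv2.resize(c,None,fx=7,fy=7,interpolation=cv2.INTER_CUBIC))
E
```

```text
clock: 15.92
position: [0.4917, 0.0655, 0.0725]
ee_rot: [-0.432, 0.431, -0.559, 0.561]
contact_force: [-4.0, -0.9, 20.9]
width: 0.0069
[ 4.9170e-01  6.5500e-02  7.2500e-02 -3.7285e+00 -1.0562e+00  2.1169e+01
 -3.0660e-01  7.6780e-01 -1.1700e-02]
[ 0.4917  0.0655  0.0725 -3.3455 -1.3498 20.6405 -0.2771  0.7291  0.0357]
t cm [-0.068 -0.008 -0.007] r [-0.019  0.891 -0.003]
yawz -14.674022106774 0.007150118989755505
```

View pics/s10.png

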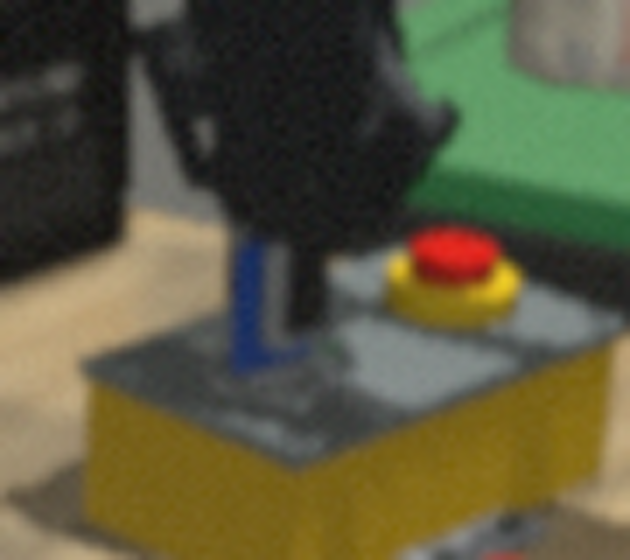

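The key has turned with the gripper, about 92° so far. The play and the stop need roughly 7° more, and I'll watch the moment.

```bash
python3 -m jog '[255,0,0,0,0,0.4,0, 255,0,0,0,0,0.8,0, 255,0,0,0,0,1,0, 255,0,0,0,0,1,0, 255,0,0,0,0,1,0]' 80; cat > chk.py <<'E'
from h import *
L=[]
for i in range(6): get_image("scene"); L.append(np.r_[pose()[0],get_state()["contact_force"],get_state()["moment"]])
print(np.mean(L,0).round(4)); s=get_state();p,R=pose();print("yawz",np.degrees(np.arctan2(R[1,2],R[0,2])),s["width"],s["clock"],s["qpos"],s["effort"][5])
E
python3 chk.py
```

```text
clock: 16.8
position: [0.4915, 0.0656, 0.0725]
ee_rot: [-0.393, 0.391, -0.588, 0.589]
contact_force: [-3.8, -1.0, 21.0]
width: 0.0073
[ 0.4915  0.0656  0.0725 -3.9151 -1.1576 20.8689 -0.2398  0.7545  0.1238]
yawz -22.657433779810162 0.00689244995202421 17.1 [-7.53510019e-03  3.04861550e-01  1.90772043e+00 -4.10091372e-04
  9.26722637e-01  3.88156957e-01] 0.13294646982103586
```

```bash
python3 -m jog '[255,0,0,0,0,0.3,0, 255,0,0,0,0,0.5,0, 255,0,0,0,0,0.5,0, 255,0,0,0,0,0.5,0]' 80;python3 chk.py
```

```text
clock: 17.6
position: [0.4914, 0.0656, 0.0725]
ee_rot: [-0.372, 0.371, -0.601, 0.602]
contact_force: [-4.0, -0.7, 20.4]
width: 0.0066
[ 0.4914  0.0656  0.0725 -4.0928 -0.8547 21.0114 -0.1257  0.8125  0.3759]
yawz -26.61065136924781 0.006884862838504306 17.9 [-7.38836197e-03  3.04812579e-01  1.90773590e+00 -4.53060673e-04
  9.26849447e-01  4.57326036e-01] 0.377900842577219
```

The moment jumped from 0.12 to 0.38 N·m over 4°, so it's against the stop. One last look before handing in.

```bash
python3 -m jog '[255,0,0,0,0,0,0, 255,0,0,0,0,0,0, 255,0,0,0,0,0,0, 255,0,0,0,0,0,0, 255,0,0,0,0,0,0, 255,0,0,0,0,0,0, 255,0,0,0,0,0,0, 255,0,0,0,0,0,0]' 80;python3 chk.py; python3 - <<'E'
from h import *
d=get_image("scene");a=cv2.resize(d["color"][140:220,310:400],None,fx=5,fy=5,interpolation=cv2.INTER_CUBIC)
t=get_image("top")["color"]; 
cv2.imwrite("pics/s11.png",a); cv2.imwrite("pics/t11.png",t)
E
```

```text
clock: 18.9
position: [0.4914, 0.0656, 0.0725]
ee_rot: [-0.372, 0.371, -0.601, 0.602]
contact_force: [-3.8, -2.1, 21.5]
width: 0.0069
[ 0.4914  0.0656  0.0725 -4.0075 -0.932  21.0884 -0.1183  0.797   0.3975]
yawz -26.611953835842932 0.006806102162999273 19.2 [-7.38801987e-03  3.04818377e-01  1.90771982e+00 -4.41799889e-04
  9.26863393e-01  4.57342351e-01] 0.3779040277004242
```

View pics/s11.png

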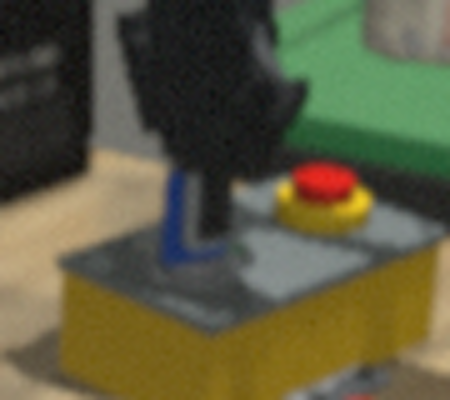

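View pics/t11.png

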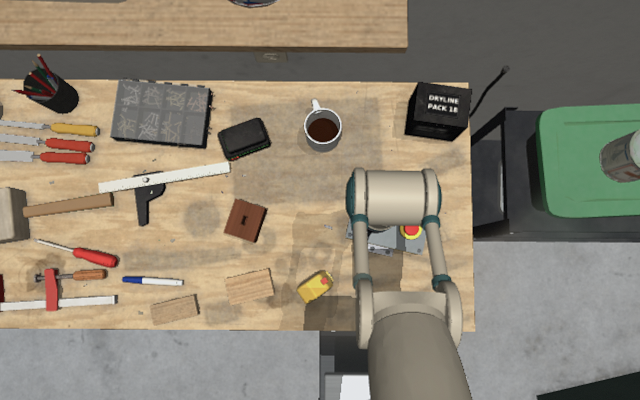

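The pictures show the key seated and turned, with its head pointing at the green mark. The stand is empty at (245,220), the button is clear, and the mug, battery, tape measure and offcut haven't moved. The readings are steady, so I'm handing in.

```bash
python3 -c "
from rig import *
print(sign_off())"
```

```text
the job is handed in; nothing more can be done
None
```

I drew the key from its stand, pushed it home in the keyway with small yaw wiggles, and then turned it clockwise to its stop. I handed in at about 19 s, still gripping the key, holding it turned and pushing it down.

**Fully in:** the tool height stayed at 72.5 mm (72.6 mm expected) while the push rose from 14 to 19 N. It held at about 21 N to the end.

**Turned to the stop:** the gripper turned about 104°. Over the last 4° the moment jumped from 0.12 to 0.38–0.40 N·m, which is the stop, and it stayed there for more than a second.

**Surroundings:** in the last pictures the red button was clear of the gripper and looked unpressed. The battery, tape measure, mug and offcut were where they started.

**Limits of the checks:** the arm blocked the top camera's view of the keyway, so I judged insertion and turn from force, height, moment and the side view. The cylinder angle itself can't be read. No check failed or disagreed, apart from a sideways reading of up to 4 N while pressing and turning.

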